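Slide the cryo box down the guide lane to its stop

ROBOT

A 6-joint arm with a two-finger parallel gripper is mounted at the origin on a cart in front of the work surface, level with it; the furniture and walls round the work are solid. World frame = base frame: x ahead of the robot, y to its left, z up, the work surface at z = 0. Lengths are in m, angles in rad, forces in N, time in s.
With the tool pointing down it reaches from about 0.35 to 0.95 m from the base axis. Payload 17.4 kg.
Tool frame: the origin (TCP) lies midway between the tips of the shut fingers; the grasp point (between the pads) lies 19 mm behind it; z points along the fingers, y is the direction in which the jaws open and shut (so a half turn about z gives the same grasp; the last joint's range is limited). The gripper opens to 93 mm and grips with 3 to 60 N. Pads are 15 mm wide; open, the fingers measure 128 mm over their backs; the gripper's body (75 mm by 188 mm) begins 65 mm behind the grasp point.
Start: joints at [-1.316, 0.116, 1.442, -0, 1.584, -0.038], TCP at [0.195, -0.646, 0.219] pointing down, gripper open.
Joint ranges: [-2.83, 2.83], [-0.83, 2.19], [0.07, 2.5], [-1.14, 4.28], [0.01, 3], [-2.97, 2.97]. Speed limits (rad/s): [1.89, 1.89, 2.22, 3.14, 3.14, 3.14].

INTERFACE

Orientations are given as a unit quaternion [x, y, z, w].
In Python, from workcell import status, eyes, env gives the robot as it stands.
- The arm moves only by the tool step_arm, never from a script. Its argument "series" is a list of rows, each a list of 4 numbers: the shift along the world's x, y, z normalised to -1 to 1, where 1 is 2 cm, then the turn about the world's z normalised to -1 to 1, where 1 is 0.15 rad. A call has 1 to 8 rows; each row shifts and turns the commanded pose from where the row before left it; what a row does not reach is not made up. A row lasts 1/10 s, in which the tool goes at most 50 mm and 8.59 degrees, less where a joint would pass 70% of its speed; a pose out of reach is approached as far as the arm can. A call with a number of a shift or a turn outside -1 to 1 is refused whole. A call with a gripper value outside its range is refused whole. "grip" is the opening, from -1 (shut) to 1 (fully open), set as the call begins (left out, the last holds). The fingers move at their own pace and stop on an object; "force" is the grip in N (left out, the last holds). Time passes only in rows, so rows that do not move let the fingers close. It gives the time, the measured TCP pose, the force and the opening at its end, in the units of the state.
- status.sense(): the state, without advancing time (a new reading comes with each control period).
- eyes.read_camera(name): name is "side" or "top" or "wrist"; returns a dict with "image" (480x640x3 uint8, red, green, blue), "intrinsics" (3x3 intrinsics, pixels), "k1" (the pictures are not rectified: a ray, as slopes to the right and down, at radius r is drawn at 1 + k1 r^2 times it, then the intrinsics apply), "pose" (4x4, takes a point from camera to world coordinates); the wrist camera has in their place "T_tool_cam" (4x4, takes a point from camera to tool coordinates, whose origin is the TCP and whose axes are the flange's). Camera axes: x right, y down, z forward; pixel columns grow to the right and rows downward; lengths in m; the calibration is good to about 2 mm. A picture is of the moment at which its call begins: read the wrist's pose just before it. There is no depth.
- env.finish_job(): hands the job in, once; it reports no verdict.
The state is a dict: "t": time; "joint_pos": joint angles; "qvel": joint speeds; "joint_torque": joint torques, N m; "ee_pos": TCP position; "tool_rot": TCP orientation; "contact_force": force on the tool from outside, world axes, zero at the start; "wrist_torque": the same for the moment, N m; "gripper_width": finger opening in m.
Only numpy, scipy, OpenCV 4.12 (cv2) and the standard library are available. Lean on these libraries where they do the work, as an engineer would, in place of code of your own. Each camera call takes 0.05 s, during which the arm holds its last target. There are 200 camera calls.

TASK

Push the white card cryo box with the fingers into the open mouth of the aluminium guide lane and on down the lane until it sits squarely home against the end stop, without the box or the robot touching either guide rail. The box may stand skewed and off to one side of the lane at first, so line it up before it goes in; keep it flat on the worktop and push it only, do not grip it or lift it. Leave everything else where it stands, and finish clear of the box.

Things in the scene. Friction and masses are not known exactly. Their poses are not given: they have to be found in the camera images.
- cryo_box_1: loose white card cryo box, closed, 78x78 mm over the lid, 43 mm high, 0.15 to 0.31 kg, on the worktop before the lane's mouth. The lid skirt spans 20 to 43 mm above its underside; below, the body is 72 mm wide. Origin: centre of its underside, z up, x, y square to its sides. Starts 85 to 105 mm before the mouth (centre), up to 28 mm off the lane's centre line to either side, skewed up to 0.3 rad.
- lane: fixed aluminium guide lane, open at mouth and top; the worktop is its floor. Origin on the worktop, middle of the open mouth; x points down the lane to the stop, y to the left looking down it, z up. 102 mm clear between the rails, 190 mm from mouth to stop face: the box is home with its centre at x = 0.151, y = 0 m. Runs roughly from the robot's left to its right.
- rail_near: guide rail on the robot's side, fixed, not to be touched: aluminium angle 25 mm high, wall 4 mm, inner face at y = -0.051 m of the lane, from x = 0 to 0.21 m; 3 mm thick foot with screw heads (7.5 mm high) out to y = -0.073 m. Its origin and axes are the lane's.
- rail_far: guide rail on the far side, fixed, not to be touched: mirror image of the near one, inner face at y = +0.051 m of the lane, foot out to y = +0.073 m. Its origin and axes are the lane's.
- lane_end (a point): point on the worktop at the middle of the end stop's face. The stop is an aluminium bar 35 mm high across the lane's far end, with two grey bumper pads that the box is to lie against; the box may touch it.
- kitchen_timer: small white bench timer lying flat, 66x66x21 mm; origin at its underside centre; a bystander
- tape_roll: roll of adhesive tape lying flat, 60 mm across, 22 mm high; origin at its underside centre; a bystander beside the lane
- dropper: small upright dropper bottle with a pointed cap, 27 mm across, 85 mm high; origin at its underside centre; a bystander
- scraper: flat label scraper, 44x124x9 mm, lying flat; origin at its underside centre; a bystander
- tube_caps: upright 50 ml tube with a screw cap, 33 mm across, 114 mm high; origin at its underside centre; a bystander
Things that resemble listed ones, but are neither listed nor needed, are in the scene too. Leave any purple look-alike of the cryo_box_1 alone.

How it is judged:
By the outcome, as a careful person would: the job done as asked, in the order asked, and still so for the second after the job is handed in, with the robot touching nothing.
It also fails if it takes over 58 s, if anything falls off the work surface, if the arm or the gripper's body presses on something with over 40 N, if the wrist force passes 120 N, or if a joint passes its speed limit or range.

## Working session

There is one attempt and no reset: what is moved stays moved. The work goes in short steps, Python scripts to look and compute and a tool call to move; the robot and the scene stay as the last step left them, time stands still between calls to the robot, and variables do not carry over. Pictures are saved under pics/ and viewed, about 8 in all and at most 12, crops included, and the job is handed in when it is done.

Besides the shell and the picture viewer there is one more tool, called after ">>>" as name([rows], argument=value, ...), one row to a line, values as JSON. step_arm: Moves the arm, as the interface text tells. Its arguments: {"type":"object","properties":{"series":{"type":"array"},"grip":{"type":"number"},"force":{"type":"number"}},"required":["series"]}

```bash
mkdir -p pics
cat > h.py <<'E'
import numpy as np, cv2
from workcell import status, eyes, env
def grab(n,f):
    s=status.sense(); c=eyes.read_camera(n); cv2.imwrite(f,c["image"][:,:,::-1])
    if n=="wrist":
        from scipy.spatial.transform import Rotation as R
        T=np.eye(4);T[:3,:3]=R.from_quat(s["tool_rot"]).as_matrix();T[:3,3]=s["ee_pos"];P=T@c["T_tool_cam"]
    else: P=c["pose"]
    np.savez(f[:-4]+".npz",K=c["intrinsics"],k1=c["k1"],P=P)
def px2w(f,uv,z):
    d=np.load(f[:-4]+".npz");K,k1,P=d["K"],float(d["k1"]),d["P"]
    o=cv2.undistortPoints(np.array(uv,float).reshape(-1,1,2),K,np.array([k1,0,0,0,0.])).reshape(-1,2)
    r=np.c_[o,np.ones(len(o))]@P[:3,:3].T; t=(z-P[2,3])/r[:,2]
    return P[:3,3]+r*t[:,None]
def w2px(f,X):
    d=np.load(f[:-4]+".npz");K,k1,P=d["K"],float(d["k1"]),d["P"]
    W=np.linalg.inv(P);rv=cv2.Rodrigues(W[:3,:3])[0]
    return cv2.projectPoints(np.array(X,float).reshape(-1,1,3),rv,W[:3,3],K,np.array([k1,0,0,0,0.]))[0].reshape(-1,2)
E
python3 - <<'E'
from h import *
print(status.sense())
for n in("top","side"):
    grab(n,f"pics/{n}0.png"); d=np.load(f"pics/{n}0.npz"); print(n,d["P"].round(3).tolist(),d["K"].round(1).tolist(),d["k1"])
E
```

```text
{'t': 0.0, 'joint_pos': array([-1.31576346e+00,  1.16503741e-01,  1.44225965e+00, -2.68477058e-05,
        1.58401109e+00, -3.77510558e-02]), 'qvel': array([ 0.00176498, -0.00011874, -0.00069347, -0.00146387, -0.00043105,
        0.00170678]), 'joint_torque': array([ 3.26400968e-04, -7.21270466e+01, -6.22604227e+01,  7.79241091e-02,
        2.38881883e-02, -9.04414446e-05]), 'ee_pos': array([ 0.19478113, -0.64607125,  0.2178967 ]), 'tool_rot': array([ 9.89303672e-01,  1.45869448e-01, -7.74147488e-05, -5.85973709e-04]), 'contact_force': array([-0.21683387, -1.0820914 , -0.6033093 ]), 'wrist_torque': array([ 0.03774274,  0.02727772, -0.00596664]), 'gripper_width': 0.09272407001092103}
top [[-0.027, -0.986, 0.164, 0.227], [-1.0, 0.029, 0.011, 0.029], [-0.015, -0.164, -0.986, 1.499], [0.0, 0.0, 0.0, 1.0]] [[527.2, 0.0, 326.7], [0.0, 527.2, 244.9], [0.0, 0.0, 1.0]] 0.012557659818513645
side [[0.999, 0.025, -0.046, 0.508], [0.052, -0.562, 0.825, -0.912], [-0.005, -0.827, -0.563, 0.704], [0.0, 0.0, 0.0, 1.0]] [[509.1, 0.0, 325.3], [0.0, 509.1, 240.2], [0.0, 0.0, 1.0]] -0.1297334872763136
```

View pics/top0.png

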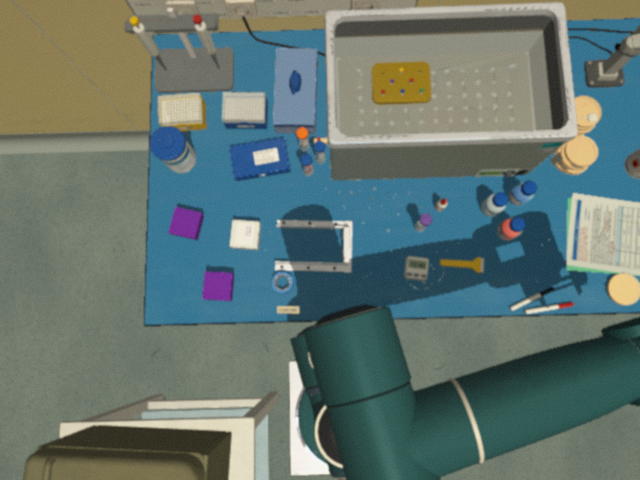

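The top view shows the white box at about (245,234), and the lane from its mouth at u≈277 to the stop at u≈346. The purple boxes are at (186,222) and (218,286), with the tape roll at (283,282). I'll enlarge this area.

Run:
```python
import cv2
i=cv2.imread("pics/top0.png")[195:305,210:370]
cv2.imwrite("pics/top0c.png",cv2.resize(i,None,fx=5,fy=5,interpolation=cv2.INTER_CUBIC))
```

```text
(no output)
```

View pics/top0c.png

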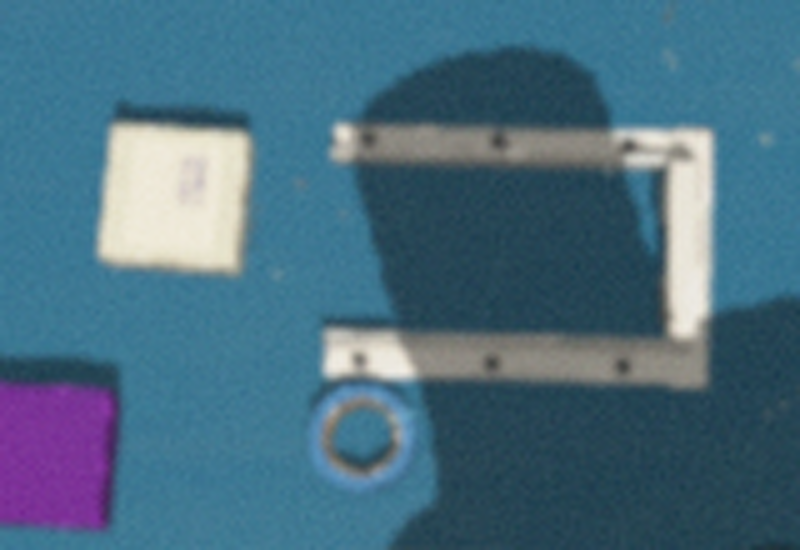

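View pics/side0.png

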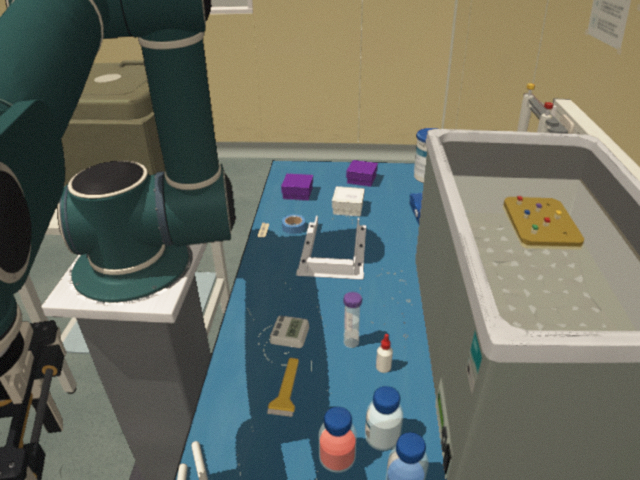

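The crop shows the box's lid corners at about (115,122), (252,130), (241,273) and (98,263). The rails run almost level, with mouth ends at x≈328–335 and outer foot edges at y≈122 and y≈380. Next I'll turn these into world positions.

Run:
```python
from h import *
f="pics/top0.png"
def c(p): return [(210+(x+.5)/5-.5,195+(y+.5)/5-.5) for x,y in p]
b=px2w(f,c([(115,122),(252,130),(241,273),(98,263)]),.043); print("box",b.round(4).tolist(),b.mean(0).round(4))
print([np.linalg.norm(b[i]-b[i-1]).round(4) for i in range(4)])
n=[("far foot out",[(335,122),(712,128)],.003),("far inner floor",[(332,161),(660,166)],0),("near wall in top",[(325,328),(665,337)],.025),("near foot out",[(325,379),(705,387)],.003),("stop top face",[(667,165),(667,337)],.035),("stop back",[(713,128),(708,386)],.035)]
for a,p,z in n: print(a,px2w(f,c(p),z).round(4).tolist())
print("tape",px2w(f,c([(362,436)]),.022)); print("purple",px2w(f,[(186,222),(218,286)],.043).round(3).tolist())
```

```text
box [[0.5514, 0.3089, 0.043], [0.5445, 0.2313, 0.043], [0.4628, 0.238, 0.043], [0.4708, 0.3183, 0.043]] [0.5074 0.2741 0.043 ]
[np.float64(0.0811), np.float64(0.0779), np.float64(0.082), np.float64(0.0807)]
far foot out [[0.5565, 0.1886, 0.003], [0.5464, -0.0301, 0.003]]
far inner floor [[0.5341, 0.1909, 0.0], [0.5255, 0.0007, 0.0]]
near wall in top [[0.4329, 0.1932, 0.025], [0.4222, 0.0014, 0.025]]
near foot out [[0.4065, 0.1959, 0.003], [0.3958, -0.0209, 0.003]]
stop top face [[0.519, -0.0027, 0.035], [0.4209, 0.0004, 0.035]]
stop back [[0.5396, -0.0294, 0.035], [0.3927, -0.0215, 0.035]]
tape [[0.37143039 0.17333164 0.022     ]]
purple [[0.547, 0.441, 0.043], [0.363, 0.349, 0.043]]
```

Lane frame from the top view: mouth about (0.4825, 0.192), direction about (-0.049, -0.999). The inner width of 101 mm and length of 193 mm match the sizes given. The box centre is about (0.507, 0.274), so it is 83 mm before the mouth, 21 mm to the left and skewed about -0.05 rad. I'll push it sideways first with both fingers, which also squares it, then push it from behind. Now I'll travel towards it.

>>> step_arm([
  [1,1,0,-0.25],
  [1,1,0,-0.25],
  [1,1,0,-0.25],
  [1,1,0,-0.25],
  [1,1,0,-0.25],
  [1,1,0,-0.25],
  [1,1,0,-0.25],
  [1,1,0,-0.25],
], grip=0.0)

```text
t: 0.9
ee_pos: [0.3555, -0.4853, 0.2184]
tool_rot: [1.0, -0.004, -0.0, -0.0]
contact_force: [-1.0, -1.1, -0.2]
gripper_width: 0.0468
```

>>> step_arm([
  [1,1,0,0],
  [1,1,0,0],
  [1,1,0,0],
  [1,1,0,0],
  [1,1,0,0],
  [1,1,0,0],
  [1,1,0,0],
  [0,1,0,0],
])

```text
t: 1.7
ee_pos: [0.4961, -0.325, 0.2179]
tool_rot: [1.0, -0.003, -0.0, -0.0]
contact_force: [-0.5, -0.5, 0.6]
gripper_width: 0.0465
```

>>> step_arm([
  [0,1,0,0],
  [0,1,0,0],
  [0,1,0,0],
  [0,1,0,0],
  [0,1,0,0],
  [0,1,0,0],
  [0,1,0,0],
  [0,1,0,0],
])

```text
t: 2.5
ee_pos: [0.494, -0.1651, 0.2188]
tool_rot: [1.0, -0.004, 0.0, 0.0]
contact_force: [0.1, 0.1, 0.1]
gripper_width: 0.0465
```

>>> step_arm([
  [0,1,0,0],
  [0,1,0,0],
  [0,1,0,0],
  [0,1,0,0],
  [0,1,0,0],
  [0,1,0,0],
  [0,1,0,0],
  [0,1,0,0],
])

```text
t: 3.3
ee_pos: [0.4939, -0.0053, 0.2188]
tool_rot: [1.0, -0.004, 0.0, 0.0]
contact_force: [-0.5, 1.1, 0.3]
gripper_width: 0.0467
```

>>> step_arm([
  [0,1,0,0],
  [0,1,0,0],
  [0,1,0,0],
  [0,1,0,0],
  [0,1,0,0],
  [0,1,0,0],
  [0,1,0,0],
  [0,1,0,0],
])

```text
t: 4.1
ee_pos: [0.4939, 0.1545, 0.2188]
tool_rot: [1.0, -0.004, 0.0, -0.0]
contact_force: [0.4, -0.6, -0.3]
gripper_width: 0.0467
```

>>> step_arm([
  [1,1,0,0],
  [1,0.7,0,0],
  [1,0,0,0],
  [1,0,0,0],
  [1,0,0,0],
  [0.5,0,0,0],
  [0,0,0,0],
  [0,0,0,0],
])

```text
t: 4.9
ee_pos: [0.6041, 0.1877, 0.2187]
tool_rot: [1.0, -0.004, -0.0, 0.0]
contact_force: [0.2, -0.1, 0.1]
gripper_width: 0.0468
```

```bash
python3 -c "
from h import *
grab('wrist','pics/w1.png'); s=status.sense(); print(s['ee_pos'],s['joint_pos'])
print(np.load('pics/w1.npz')['P'].round(3))"
```

```text
[0.60403462 0.18771068 0.21889121] [2.60948596e-01 2.39017643e-02 1.53806592e+00 5.50680743e-05
 1.57951519e+00 1.83900640e+00]
[[-0.007 -0.963 -0.268  0.679]
 [-1.     0.007  0.002  0.186]
 [-0.     0.268 -0.964  0.385]
 [ 0.     0.     0.     1.   ]]
```

View pics/w1.png

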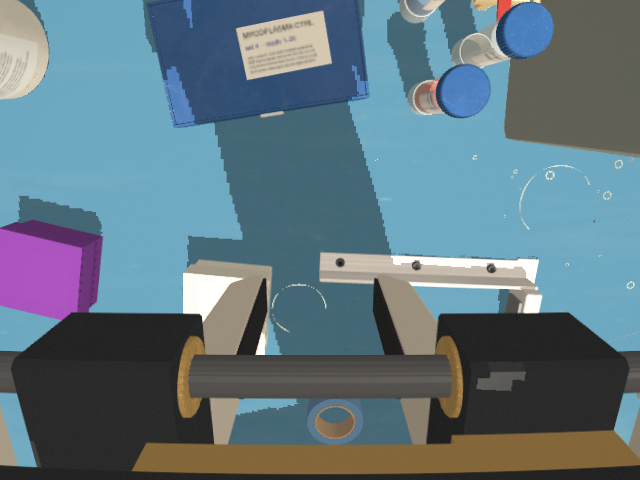

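The wrist view shows the far edge of the box lid from (190,262) to (272,267). The far rail's foot starts at (320,253), and its lower edge runs from (320,283) to about (512,289). I'll compare these with the top view.

Run:
```python
from h import *
f="pics/w1.png"
print("box far edge",px2w(f,[(188,260),(272,266)],.043).round(4).tolist())
print("far foot out",px2w(f,[(320,253),(537,260)],.003).round(4).tolist())
print("far wall top in",px2w(f,[(320,283),(510,289)],.025).round(4).tolist())
i=cv2.imread(f)[230:330,170:330]; cv2.imwrite("pics/w1c.png",cv2.resize(i,None,fx=5,fy=5,interpolation=cv2.INTER_CUBIC))
```

```text
box far edge [[0.559, 0.3034, 0.043], [0.553, 0.2294, 0.043]]
far foot out [[0.5515, 0.1871, 0.003], [0.5422, -0.0286, 0.003]]
far wall top in [[0.5292, 0.1873, 0.025], [0.5211, 0.0062, 0.025]]
```

View pics/w1c.png

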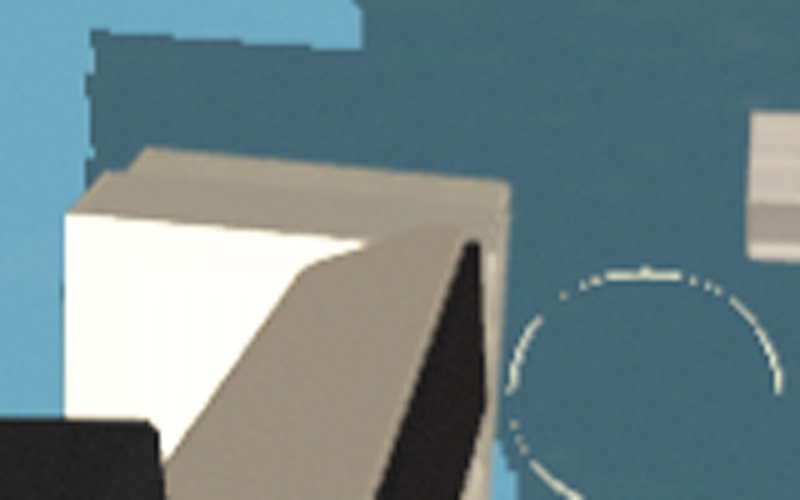

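Run:
```python
from h import *
f="pics/w1.png"
c=lambda p:[(170+(x+.5)/5-.5,230+(y+.5)/5-.5) for x,y in p]
print("lid top far edge",px2w(f,c([(66,212),(365,242)]),.043).round(4).tolist())
print("body bottom far edge",px2w(f,c([(148,148),(509,182)]),0).round(4).tolist())
print("rail mouth: foot out, wall top in",px2w(f,c([(750,111)]),.003).round(4),px2w(f,c([(748,261)]),.025).round(4))
```

```text
lid top far edge [[0.5477, 0.3091, 0.043], [0.5418, 0.256, 0.043]]
body bottom far edge [[0.5448, 0.3068, 0.0], [0.5372, 0.2354, 0.0]]
rail mouth: foot out, wall top in [[0.5527 0.1875 0.003 ]] [[0.5304 0.188  0.025 ]]
```

The two views agree within about 3 mm, and I'll trust the wrist one: mouth (0.4795, 0.188), slope 0.045, box at lane (-0.088, +0.022) with skew -0.06. I'll go to the far side of the box and down.

>>> step_arm([
  [0,1,0,-0.25],
  [0,1,0,0],
  [0,1,0,0],
  [0,1,0,0],
  [-0.2,0.2,-1,0],
  [0,0,-1,0],
  [0,0,-1,0],
  [0,0,-1,0],
])

```text
t: 5.75
ee_pos: [0.6005, 0.273, 0.1378]
tool_rot: [1.0, -0.022, -0.0, 0.0]
contact_force: [0.4, -0.8, 0.0]
gripper_width: 0.0465
```

>>> step_arm([
  [0,0,-1,0],
  [0,0,-1,0],
  [0,0,-1,0],
  [0,0,-1,0],
  [0,0,-1,0],
  [0,0,-0.55,0],
  [0,0,0,0],
])

```text
t: 6.45
ee_pos: [0.6, 0.2721, 0.026]
tool_rot: [1.0, -0.022, -0.001, 0.001]
contact_force: [-1.1, 0.6, -0.1]
gripper_width: 0.0468
```

>>> step_arm([
  [-1,0.05,0,0],
  [-0.5,0.02,0,0],
  [-0.25,0.01,0,0],
  [-0.25,0.01,0,0],
  [-0.25,0.01,0,0],
  [-0.25,0.01,0,0],
  [-0.25,0.01,0,0],
  [-0.25,0.01,0,0],
])

```text
t: 7.25
ee_pos: [0.5407, 0.2743, 0.0279]
tool_rot: [1.0, -0.022, 0.0, -0.0]
contact_force: [1.1, -0.6, 1.3]
gripper_width: 0.0463
```

>>> step_arm([
  [-0.2,0.01,0,0],
  [-0.15,0,0,0],
  [0,0,0,0],
])

```text
t: 7.55
ee_pos: [0.5334, 0.2745, 0.0276]
tool_rot: [1.0, -0.022, -0.0, 0.0]
contact_force: [-0.4, -0.6, -0.2]
gripper_width: 0.0467
```

Run:
```python
from h import *
grab('top','pics/top2.png')
i=cv2.imread("pics/top2.png")[195:305,210:370]; cv2.imwrite("pics/top2c.png",cv2.resize(i,None,fx=5,fy=5,interpolation=cv2.INTER_CUBIC))
```

```text
(no output)
```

View pics/top2c.png

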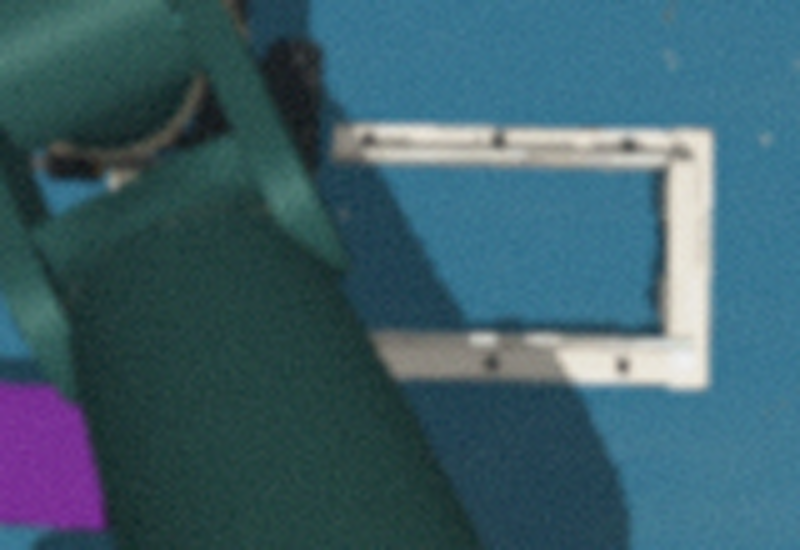

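The top camera shows the lane clear, but the arm hides the box. I'll finish the sideways push, back off, rise, and look from above with the wrist camera.

>>> step_arm([
  [-0.15,0,0,0],
  [0,0,0,0],
  [0.5,0,0,0],
  [1,0,0,0],
  [0.5,0,0,0],
  [0,0,1,0],
  [0,0,1,0],
  [0,0,1,0],
])

```text
t: 8.4
ee_pos: [0.5711, 0.2744, 0.088]
tool_rot: [1.0, -0.022, -0.0, 0.0]
contact_force: [0.2, -0.4, -0.2]
gripper_width: 0.0464
```

>>> step_arm([
  [0,0,1,0],
  [-1,0,1,0],
  [-1,0,1,0],
  [-1,-0.5,1,0],
  [-1,-0.5,1,0],
  [-1,-0.5,1,0],
  [-1,-0.5,0.5,0],
  [-1,0,0,0],
])

```text
t: 9.2
ee_pos: [0.4308, 0.2339, 0.2195]
tool_rot: [1.0, -0.023, 0.001, -0.0]
contact_force: [0.2, 0.3, 0.2]
gripper_width: 0.0465
```

>>> step_arm([
  [-0.8,0,0,0],
  [0,0,0,0],
  [0,0,0,0],
])

```text
t: 9.5
ee_pos: [0.4153, 0.2346, 0.2178]
tool_rot: [1.0, -0.022, 0.0, -0.0]
contact_force: [-0.0, -0.9, 0.3]
gripper_width: 0.0465
```

Run:
```python
from h import *
grab('wrist','pics/w2.png'); print(status.sense()['ee_pos'])
```

```text
[0.41543337 0.23457335 0.21766092]
```

View pics/w2.png

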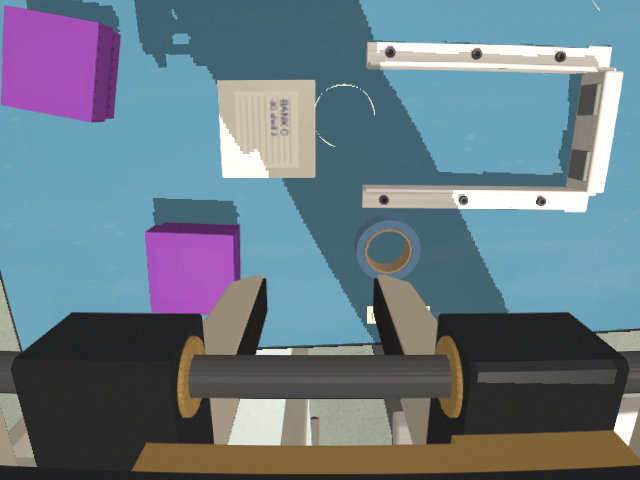

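This is a clear view: lid corners near (218,81), (315,80), (316,177) and (223,178), and both rails with their mouth ends at u≈364. I'll enlarge it to refine.

Run:
```python
from h import *
i=cv2.imread("pics/w2.png")[30:220,205:472]; cv2.imwrite("pics/w2c.png",cv2.resize(i,None,fx=3,fy=3,interpolation=cv2.INTER_CUBIC))
```

```text
(no output)
```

View pics/w2c.png

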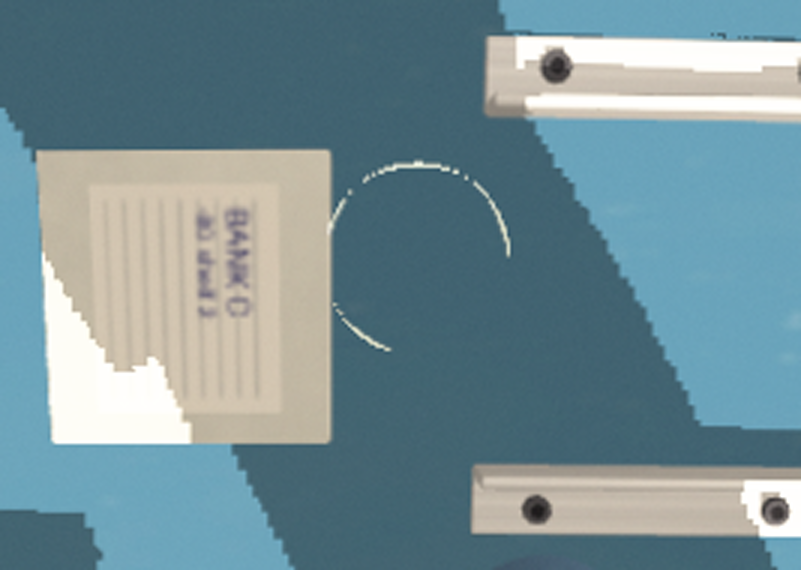

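Run:
```python
from h import *
f="pics/w2.png"
c=lambda p:[(205+(x+.5)/3-.5,30+(y+.5)/3-.5) for x,y in p]
b=px2w(f,c([(37,151),(330,151),(331,442),(52,443)]),.043); m=b.mean(0)
print("box",b.round(4).tolist(),m.round(4),[np.linalg.norm(b[i]-b[i-1]).round(4) for i in range(4)])
F=px2w(f,c([(485,117),(800,121)]),0);N=px2w(f,c([(472,465),(800,467)]),0)
Fo=px2w(f,c([(485,37),(800,42)]),.003);No=px2w(f,c([(472,533),(800,537)]),.003)
for n,a in zip("F N Fo No".split(),(F,N,Fo,No)): print(n,a.round(4).tolist(),"slope",((a[1]-a[0])[0]/(a[1]-a[0])[1]).round(4))
print("far end",px2w(f,[(575,72),(568,186)],0).round(4).tolist())
```

```text
box [[0.5227, 0.3099, 0.043], [0.5189, 0.2333, 0.043], [0.4427, 0.2366, 0.043], [0.446, 0.3138, 0.043]] [0.4826 0.2734 0.043 ] [np.float64(0.0768), np.float64(0.0768), np.float64(0.0763), np.float64(0.0772)]
F [[0.5302, 0.1879, -0.0], [0.5259, 0.095, 0.0]] slope 0.0463
N [[0.4277, 0.1937, 0.0], [0.4228, 0.0904, 0.0]] slope 0.0475
Fo [[0.5517, 0.1878, 0.003], [0.5474, 0.0968, 0.003]] slope 0.0475
No [[0.4066, 0.1944, 0.003], [0.4009, 0.0904, 0.003]] slope 0.0551
far end [[0.522, 0.0002, 0.0], [0.4185, -0.0037, 0.0]]
```

The box now measures lane (-0.083, -0.0003), with skew about 0. The edges come out at 77 mm and the lane 102 mm wide, so the sizes check. Next I'll turn a quarter and go behind the box.

>>> step_arm([
  [0.32,0.53,0,0.95],
  [0.32,0.53,0,0.95],
  [0.32,0.53,0,0.95],
  [0.32,0.53,0,0.95],
  [0.32,0.53,0,0.95],
  [0.32,0.53,0,0.95],
  [0.32,0.53,0,0.95],
  [0.32,0.53,0,0.95],
])

```text
t: 10.35
ee_pos: [0.4671, 0.3198, 0.217]
tool_rot: [0.852, 0.523, -0.0, 0.0]
contact_force: [-0.1, 0.3, 0.7]
gripper_width: 0.0466
```

>>> step_arm([
  [0.32,0.53,0,0.95],
  [0.32,0.53,0,0.95],
  [0.34,0.53,0,0.95],
  [0,0,-1,0],
  [0,0,-1,0],
  [0,0,-1,0],
  [0,0,-1,0],
  [0,0,0,0],
])

```text
t: 11.15
ee_pos: [0.4853, 0.3505, 0.1343]
tool_rot: [0.724, 0.69, -0.002, -0.0]
contact_force: [-0.2, -0.8, -0.4]
gripper_width: 0.0463
```

>>> step_arm([
  [0.05,0,-1,0],
  [0,0,-1,0],
  [0,0,-1,0],
  [0,0,-1,0],
  [0,0,-1,0],
  [0,0,-0.3,0],
  [0,0,0,0],
  [0,0,0,0],
])

```text
t: 11.95
ee_pos: [0.4873, 0.3515, 0.0329]
tool_rot: [0.724, 0.69, 0.001, 0.0]
contact_force: [-0.6, -0.2, 1.0]
gripper_width: 0.0464
```

>>> step_arm([
  [-0.03,-0.5,-0.1,0],
  [-0.03,-0.5,0,0],
  [-0.02,-0.4,0,0],
  [-0.01,-0.25,0,0],
  [-0.01,-0.25,0,0],
  [-0.01,-0.3,0,0],
  [-0.015,-0.3,0,0],
  [-0.015,-0.3,0,0],
])

```text
t: 12.75
ee_pos: [0.4838, 0.2947, 0.0297]
tool_rot: [0.724, 0.69, 0.0, -0.0]
contact_force: [0.4, 2.1, 1.3]
gripper_width: 0.0468
```

>>> step_arm([
  [-0.015,-0.3,0,0],
  [-0.015,-0.3,0,0],
  [-0.015,-0.3,0,0],
  [-0.015,-0.3,0,0],
  [-0.01,-0.2,0,0],
  [0,0,0,0],
  [0,0,0,0],
])

```text
t: 13.45
ee_pos: [0.4823, 0.2669, 0.0295]
tool_rot: [0.724, 0.69, -0.0, 0.0]
contact_force: [0.7, -0.2, -0.2]
gripper_width: 0.0464
```

Run:
```python
from h import *
grab('side','pics/s3.png'); grab('top','pics/top3.png')
a=cv2.resize(cv2.imread("pics/s3.png")[170:290,280:400],(400,400),interpolation=cv2.INTER_CUBIC)
b=cv2.resize(cv2.imread("pics/top3.png")[195:305,245:355],(400,400),interpolation=cv2.INTER_CUBIC)
cv2.imwrite("pics/c3.png",np.hstack([a,b]))
```

```text
(no output)
```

View pics/c3.png

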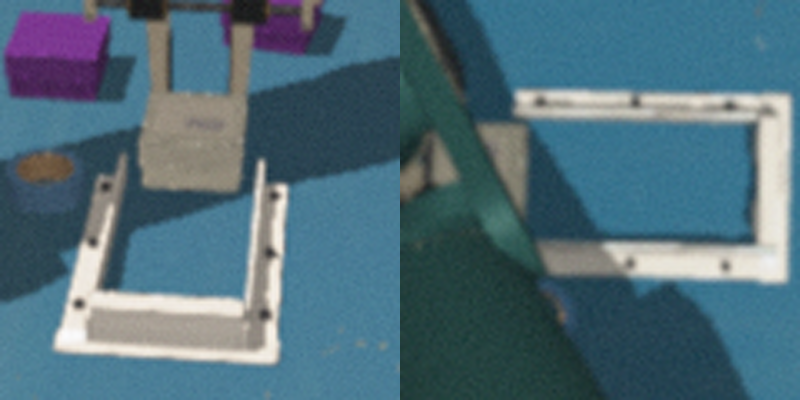

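The side view shows the box square at the mouth, with a gap on both sides. The top view shows its front far corner at crop (528,123), which is pixel (280.2, 228.8). Quick numeric check of the centring against the rails in the same picture.

Run:
```python
from h import *
f="pics/top3.png"; c=lambda p:[(245+(x-400+.5)*.275-.5,195+(y+.5)*.275-.5) for x,y in p]
q=px2w(f,c([(528,123)]),.043)[0]; F=px2w(f,c([(516,118),(750,122)]),0); O=px2w(f,c([(516,91),(750,95)]),.003)
s=(F[1]-F[0])/np.linalg.norm(F[1]-F[0]); n=np.array([-s[1],s[0],0])
print("far corner y in lane (want .039):",.051+(q-F[0])@n,.073+(q-O[0])@n,"slope",s)
f="pics/s3.png"; k=.3; c=lambda p:[(280+(x+.5)*k-.5,170+(y+.5)*k-.5) for x,y in p]
B=px2w(f,c([(152,93),(247,97),(241,146),(141,141)]),.043); print(B.round(4).tolist(),B.mean(0))
M=px2w(f,c([(124,153),(263,160)]),.025); print("wall-top mouth ends",M.round(4).tolist(),M.mean(0))
```

```text
far corner y in lane (want .039): 0.03864683900482079 0.03927186918638236 slope [-0.04701514 -0.99889418  0.        ]
[[0.444, 0.256, 0.043], [0.519, 0.2529, 0.043], [0.5149, 0.1784, 0.043], [0.4395, 0.1824, 0.043]] [0.47934714 0.21740693 0.043     ]
wall-top mouth ends [[0.4257, 0.1939, 0.025], [0.5319, 0.1883, 0.025]] [0.47880465 0.19110496 0.025     ]
```

The box is centred: its far corner is at lane y = 0.039, and the skew is about 0.01. I'll push it on down the lane.

>>> step_arm([
  [-0.01,-0.25,0,0],
  [-0.017,-0.35,0,0],
  [-0.017,-0.35,0,0],
  [-0.017,-0.35,0,0],
  [-0.017,-0.35,0,0],
  [-0.017,-0.35,0,0],
  [-0.017,-0.35,0,0],
  [-0.017,-0.35,0,0],
])

```text
t: 14.35
ee_pos: [0.4798, 0.2125, 0.0297]
tool_rot: [0.724, 0.69, -0.0, 0.0]
contact_force: [-0.1, 0.2, -0.4]
gripper_width: 0.0462
```

>>> step_arm([
  [-0.017,-0.35,0,0],
  [-0.017,-0.35,0,0],
  [-0.017,-0.35,0,0],
  [-0.017,-0.35,0,0],
  [-0.017,-0.35,0,0],
  [-0.017,-0.35,0,0],
  [-0.017,-0.35,0,0],
  [-0.015,-0.3,0,0],
])

```text
t: 15.15
ee_pos: [0.4771, 0.1575, 0.0296]
tool_rot: [0.724, 0.69, -0.0, -0.0]
contact_force: [0.3, 0.7, -0.8]
gripper_width: 0.0466
```

>>> step_arm([
  [-0.017,-0.35,0,0],
  [-0.017,-0.35,0,0],
  [-0.017,-0.35,0,0],
  [-0.017,-0.35,0,0],
  [-0.017,-0.35,0,0],
  [-0.017,-0.35,0,0],
  [-0.015,-0.3,0,0],
  [-0.01,-0.2,0,0],
])

```text
t: 15.95
ee_pos: [0.4746, 0.1056, 0.0297]
tool_rot: [0.724, 0.69, 0.0, 0.0]
contact_force: [-0.6, -0.3, 0.1]
gripper_width: 0.0463
```

>>> step_arm([
  [-0.007,-0.15,0,0],
  [-0.007,-0.15,0,0],
  [-0.007,-0.15,0,0],
  [0,-0.1,0,0],
  [0,0,0,0],
])

```text
t: 16.45
ee_pos: [0.4742, 0.0949, 0.0297]
tool_rot: [0.724, 0.69, -0.0, 0.0]
contact_force: [0.3, 0.8, 0.0]
gripper_width: 0.0465
```

>>> step_arm([
  [-0.005,-0.1,0,0],
  [-0.005,-0.1,0,0],
  [0,0,0,0],
])

```text
t: 16.75
ee_pos: [0.474, 0.0909, 0.0296]
tool_rot: [0.724, 0.69, -0.0, 0.0]
contact_force: [-0.1, -0.7, -0.3]
gripper_width: 0.0464
```

>>> step_arm([
  [-0.005,-0.1,0,0],
  [0,-0.05,0,0],
  [0,0,0,0],
])

```text
t: 17.05
ee_pos: [0.4741, 0.0887, 0.0298]
tool_rot: [0.724, 0.69, 0.001, -0.0]
contact_force: [1.1, 7.3, -0.1]
gripper_width: 0.0466
```

>>> step_arm([
  [0,-0.05,0,0],
  [0,0,0,0],
])

```text
t: 17.25
ee_pos: [0.4741, 0.0886, 0.03]
tool_rot: [0.724, 0.69, 0.001, -0.001]
contact_force: [0.3, 15.7, 1.0]
gripper_width: 0.0465
```

The force rose to 16 N over the last millimetre, so the box is against the stop. I'll back off, rise, and look from above.

>>> step_arm([
  [0,0.15,0,0],
  [0.02,0.4,0,0],
  [0.04,0.8,0,0],
  [0.03,0.6,0.3,0],
  [0,0,1,0],
  [0,0,1,0],
  [0,0,1,0],
  [0,0,1,0],
])

```text
t: 18.05
ee_pos: [0.4756, 0.1265, 0.1169]
tool_rot: [0.724, 0.69, -0.0, 0.0]
contact_force: [-0.5, -0.4, 0.1]
gripper_width: 0.0466
```

>>> step_arm([
  [0,0,1,0],
  [0,0,1,0],
  [0,0,1,0],
  [0,-1,1,0],
  [0,-1,1,0],
  [0,-1,0,0],
  [0,-1,0,0],
  [0,-1,0,0],
])

```text
t: 18.85
ee_pos: [0.4757, 0.0257, 0.2163]
tool_rot: [0.724, 0.69, 0.0, 0.0]
contact_force: [0.5, 0.2, -0.2]
gripper_width: 0.0465
```

>>> step_arm([
  [0,-1,0,0],
  [0,-1,0,0],
  [0,-1,0,0],
  [0,0,0,0],
  [0,0,0,0],
])

```text
t: 19.35
ee_pos: [0.4758, -0.0336, 0.2159]
tool_rot: [0.724, 0.69, 0.0, 0.0]
contact_force: [-0.0, 0.1, 0.5]
gripper_width: 0.0466
```

Run:
```python
from h import *
print(status.sense()['ee_pos']); grab('wrist','pics/w4.png'); grab('side','pics/s4.png')
```

```text
[ 0.47575563 -0.0336342   0.21592355]
```

View pics/w4.png

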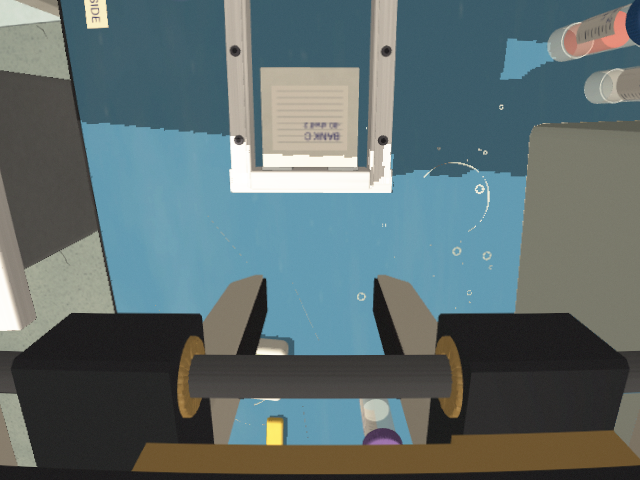

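The box, at (261–359, 68–167), sits at the stop and parallel to it, centred between the rails. I'll enlarge this and measure.

Run:
```python
from h import *
i=cv2.imread("pics/w4.png")[55:200,220:405]; cv2.imwrite("pics/w4c.png",cv2.resize(i,None,fx=4,fy=4,interpolation=cv2.INTER_CUBIC))
```

```text
(no output)
```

View pics/w4c.png

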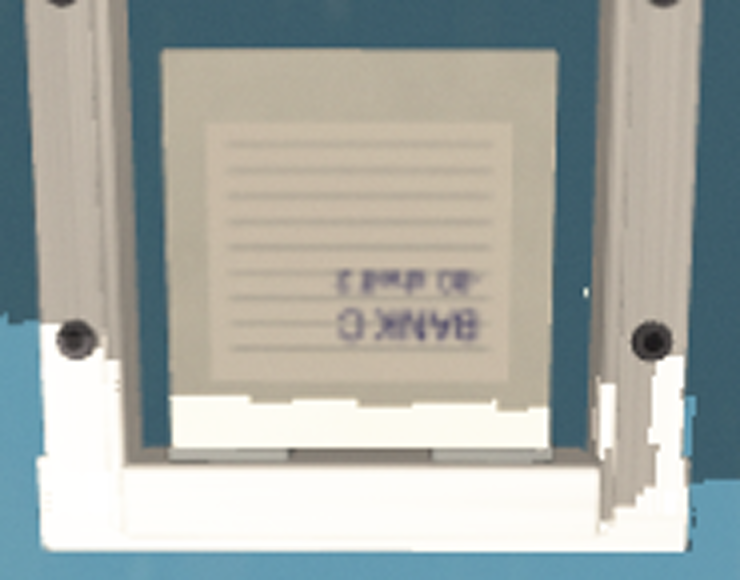

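Run:
```python
from h import *
f="pics/w4.png"; c=lambda p:[(220+(x+.5)/4-.5,55+(y+.5)/4-.5) for x,y in p]
b=px2w(f,c([(163,49),(557,51),(549,447),(173,447)]),.043); 
s=px2w(f,c([(127,466),(599,466)]),.035); N=px2w(f,c([(132,140),(144,447)]),0); F=px2w(f,c([(594,140),(588,447)]),0)
print(b.round(4).tolist(),b.mean(0).round(4)); print("stop",s.round(4).tolist()); print("N",N.round(4).tolist(),"F",F.round(4).tolist())
M=np.array([.479,.191]);ex=np.array([-.047,-.9989]);ey=np.array([.9989,-.047])
for p in [*b,b.mean(0),*s,*N,*F]: print(((p[:2]-M)@ex).round(4),((p[:2]-M)@ey).round(4))
```

```text
[[0.4357, 0.0806, 0.043], [0.5118, 0.0765, 0.043], [0.5082, 0.0, 0.043], [0.4314, 0.0038, 0.043]] [0.4718 0.0402 0.043 ]
stop [[0.4203, -0.0005, 0.035], [0.5193, -0.0054, 0.035]]
N [[0.4218, 0.0672, 0.0], [0.4186, -0.0004, 0.0]] F [[0.5236, 0.0621, 0.0], [0.5209, -0.0054, 0.0]]
0.1123 -0.0381
0.1128 0.0382
0.1894 0.0382
0.1892 -0.0388
0.1509 -0.0001
0.1941 -0.0497
0.1943 0.0495
0.1264 -0.0513
0.194 -0.0513
0.1266 0.0506
0.1943 0.0511
```

The box measures lane (0.1509, -0.0001) against a target of (0.151, 0), with skew about 0. It lies against both pads and is clear of both rails. The tool is well above everything, so I'll hand in.

```bash
python3 -c "
from h import *
s=status.sense(); print(s['t'],s['contact_force'],s['qvel'].round(3)); print(env.finish_job())"
```

```text
19.45 [0.2293894  0.18501956 0.12705164] [ 0.005  0.     0.002  0.    -0.    -0.004]
the job is handed in; nothing more can be done
None
```

The white cryo box is home against the end stop, and I handed the job in at 19.45 s. I pushed it sideways with both fingertips until it was centred and square. Then I pushed it from behind, with the tips about 30 mm up (above the 25 mm rails), until the force rose to about 16 N at the stop. After that I backed off and rose clear.

- **Box position:** the last wrist picture puts the centre at lane (0.1509, -0.0001) m, against a target of (0.151, 0). It is square to within about 0.01 rad and lies against both bumper pads.
- **Rails and other objects:** that picture shows about 12 mm of gap to each rail. I saw no sign of contact with either rail or with any bystander. I did not measure the bystanders again at the end.
- **Disagreements:** the top and wrist cameras differed by about 3 mm on where the lane lies, so I used the wrist camera. The stop bar measured 0.194 m from the mouth, which I put down to the pads standing about 4 mm proud of it, since the box itself measured home. The fingers also stopped about 2 mm short of the position I had calculated for them.

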